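# Step the photometer's filter turret to the cross and take a reading

### The job

On the white photometer, push the turret's upright tab round gently with a closed fingertip until it has clicked in at the place marked with the cross, then press the read key right down and let it come back up. Only push: do not pinch or lift the turret, do not press the key before the turret is at the cross, and leave the vials and everything else where they stand.

Things in the scene. Friction and masses are not known exactly. Their poses are not given: they have to be found in the camera images.
- photometer: white box fixed to the bench, 300 x 300 mm, flat deck 70 mm above the bench. Seven marks lie on its deck on a circle of 118 mm radius about the turret's axis, 40 degrees apart over 240 degrees; the open 120 degrees on the side nearest the robot hold the read key. Origin under its centre, on the turret's axis; x points from the read key across the turret to the middle mark, z up
- hub (a point): point on the turret's upright turning axis, at deck height. The turret is an aluminium disc on the deck, 130 mm across, its top 22 mm above the deck (small hub button in the middle: 30 mm), with seven little round windows and one upright tab. Click stops hold it at each mark
- tab (a point): point on the tab's top edge, 85 mm from the axis, 125 mm above the bench. The tab is an upright dark steel fin, 10 mm thick, 60 to 100 mm from the axis, up to 55 mm above the deck; push its flat faces sideways along the circle. A fingertip held about 32 to 45 mm above the deck touches nothing but the tab
- pointer (a point): the point on the mark circle (118 mm from the axis, at deck height) that the tab points to; it turns with the turret. It starts near the middle mark, the dot; the other six marks change places
- turret (a joint): turret angle, rad, growing counter-clockwise seen from above; 0 at the middle mark, -2.09 and 2.09 at the end marks, end stops at -2.29 and 2.29 (it cannot pass through the gap at the read key). Click stops every 0.698 rad, at the marks: some 4 to 7 N at the tab take it over to the next, into which it falls by itself, to rest within about 0.08 rad of the mark
- turret_lift (a joint): how far the turret has been lifted off its spindle, m; 0 when seated. It only rests there by its weight (about 6 to 9 N), and must stay seated
- read_key_top (a point): centre of the top of the read key, a round black push button 26 mm across in a grey housing on the deck, 112 mm from the axis on the side nearest the robot; pressed straight down
- read_key (a joint): travel of the read key, m; 0 up, 0.006 fully down (about 4 N); a spring brings it back up
- mark_cross: raised dark mark on a pale round plug (43 mm across, 2 mm high) let into the photometer's deck; origin at the plug's centre, on the deck (70 mm above the bench). Mark: a cross of two 38 mm bars (the wanted one)
- mark_triangle: raised dark mark on a pale round plug (43 mm across, 2 mm high) let into the photometer's deck; origin at the plug's centre, on the deck (70 mm above the bench). Mark: a triangle outline, about 33 mm sides
- mark_square: raised dark mark on a pale round plug (43 mm across, 2 mm high) let into the photometer's deck; origin at the plug's centre, on the deck (70 mm above the bench). Mark: a square outline, 31 mm sides
- mark_ring: raised dark mark on a pale round plug (43 mm across, 2 mm high) let into the photometer's deck; origin at the plug's centre, on the deck (70 mm above the bench). Mark: a ring, 35 mm across
- mark_bars: raised dark mark on a pale round plug (43 mm across, 2 mm high) let into the photometer's deck; origin at the plug's centre, on the deck (70 mm above the bench). Mark: two parallel bars, 30 mm long
- mark_dot: raised dark mark on a pale round plug (43 mm across, 2 mm high) let into the photometer's deck; origin at the plug's centre, on the deck (70 mm above the bench). Mark: a round dot, 12 mm across
- mark_bar: raised dark mark on a pale round plug (43 mm across, 2 mm high) let into the photometer's deck; origin at the plug's centre, on the deck (70 mm above the bench). Mark: a single bar, 32 mm long
- vial_a: small capped amber vial, 23 mm across, 44 mm tall, standing on the deck's corner nearest the robot, left; loose, to be left alone; origin under its centre
- vial_b: the same, on the far right corner of the deck; loose, to be left alone; origin under its centre
- tube_rack: white rack of capped tubes, 90 x 200 x 101 mm; loose, to be left alone; origin under its centre
- spray_bottle: cream spray bottle with a trigger head, 80 mm across, 206 mm tall; loose, to be left alone; origin under its centre
- mouse: black computer mouse, 105 x 60 x 34 mm; loose, to be left alone; origin under its centre
- tip_box: grey box with clear lid, 122 x 87 x 72 mm; loose, to be left alone; origin under its centre

How it is judged:
By the outcome, as a careful person would: the job done as asked, in the order asked, and still so for the second after the job is handed in, with the robot touching nothing.
It also fails if it takes over 45 s, if anything falls off the work surface, if the arm or the gripper's body presses on something with over 40 N, if the wrist force passes 120 N, or if a joint passes its speed limit or range.

### The arm

A 6-joint arm with a two-finger parallel gripper is mounted at the origin on the work surface. World frame = base frame: x ahead of the robot, y to its left, z up, the work surface at z = 0. Lengths are in m, angles in rad, forces in N, time in s.
With the tool pointing down it reaches from about 0.425 to 0.95 m from the base axis. Payload 3.5 kg.
Tool frame: the origin (TCP) lies between the finger pads; the fingertips stand 25 mm ahead of it and the grasp point (between the pads) lies 6 mm ahead of it; z points along the fingers, y is the direction in which the jaws open and shut (so a half turn about z gives the same grasp; the last joint's range is limited). The gripper opens to 85 mm and grips with 20 to 120 N. Pads are 22 mm wide; open, the fingers measure 114 mm over their backs; the gripper's body (76 mm by 85 mm) begins 54 mm behind the grasp point. The pads swing forward as they close: fully open they stand 13 mm farther back than shut.
Start: joints at [0.995, 0.286, 1.577, -0, 1.279, -0.15], TCP at [0.279, 0.615, 0.256] pointing down, gripper open.
Joint ranges: [-2.77, 2.77], [-0.9, 2.22], [0.21, 2.48], [-1.53, 4.67], [0.24, 2.81], [-2.84, 2.84]. Speed limits (rad/s): [2.79, 2.79, 3.14, 3.14, 3.14, 3.14].

### API

Orientations are given as [roll, pitch, yaw] about the fixed x, y, z axes, in that order (R = Rz(yaw) Ry(pitch) Rx(roll)).
In Python, from workcell import arm, vision, spotter gives the robot as it stands.
- The arm moves only by the tool carry_out, never from a script. Its argument "steps" is one flat list of numbers, 7 for each row, row after row: the turn, a rotation vector about the tool's x, y, z in rad, then the shift along the tool's x, y, z in cm, then the finger opening in cm, from 0 to 8.54. In form: [ax, ay, az, dx, dy, dz, claw, ax, ay, az, dx, dy, dz, claw, ...]. A call has 1 to 20 rows; each row shifts and turns the commanded pose from where the row before left it, along the tool's axes as they then stand; what a row does not reach is not made up. A row lasts 1/8 s, in which the tool goes at most 62.5 mm and 10.7 degrees, less where a joint would pass 70% of its speed; a pose out of reach is approached as far as the arm can. A call is refused whole if a number of a shift passes 6.25 or a number of a turn 0.188, either way. A call with a gripper value outside its range is refused whole. The fingers move at their own pace and stop on an object; the grip force is fixed at half the most. Time passes only in rows, so rows that do not move let the fingers close. It gives the time, the measured TCP pose, the force and the opening at its end, in the units of the state.
- arm.state(): the state, without advancing time (a new reading comes with each control period).
- vision.get_image(name): name is "scene" or "side" or "wrist"; returns (picture, depth): 420x560x3 uint8, red, green, blue; 420x560 float32, m along the optical axis (not along the pixel's ray), 0 where there is no reading.
- vision.camera_info(name): a dict with "intrinsics" (3x3 intrinsics, pixels), "dist" ([k1, k2, p1, p2, k3] as OpenCV has them; the pictures are not rectified), "R" (3x3) and "t" (3): a world point X has camera coordinates R X + t; the wrist camera has in their place "T_tool_cam" (4x4, takes a point from camera to tool coordinates, whose origin is the TCP and whose axes are the flange's). Camera axes: x right, y down, z forward; pixel columns grow to the right and rows downward; lengths in m; the calibration is good to about 2 mm. A picture is of the moment at which its call begins: read the wrist's pose just before it. camera_info takes no time and is no camera call.
- arm.finish_job(): hands the job in, once; it reports no verdict.
Trained networks look in the newest picture that a camera, given by its name, has taken for a name from the list of things; names that differ only in an ending like _2 or _b are one class to them, and where a whole thing is asked for, a point or a joint stands for the part that bears it (a point fixed in the world has none). Each returns a list of dicts, best first, with "p" (0 to 1); they miss things now and then, are a little off and sometimes report something else, mostly with a low value. They report only what shows in the picture. A call takes as long as a camera call.
- spotter.find_in(camera, target): "at" ([row, column] in pixels, amid what is visible of it).
The state is a dict: "time_s": time; "qpos": joint angles; "joint_vel": joint speeds; "joint_torque": joint torques, N m; "tool_pos": TCP position; "tool_rot": TCP orientation; "contact_force": force on the tool from outside, world axes, zero at the start; "ft_torque": the same for the moment, N m; "width": finger opening in m.
Only numpy, scipy, OpenCV 4.12 (cv2) and the standard library are available. Lean on these libraries where they do the work, as an engineer would, in place of code of your own. Each camera call takes 0.05 s, during which the arm holds its last target.

## Working session

There is one attempt and no reset: what is moved stays moved. The work goes in short steps, Python scripts to look and compute and a tool call to move; the robot and the scene stay as the last step left them, time stands still between calls to the robot, and variables do not carry over. Pictures are saved under pics/ and viewed, and the job is handed in when it is done.

Besides the shell and the picture viewer there is one more tool, called after "Request:" as name(argument=value, ...), one argument or row to a line, values as JSON. carry_out: Moves the arm, as the interface text tells. Its arguments: {"type":"object","properties":{"steps":{"type":"array"}},"required":["steps"]}

```bash
mkdir -p pics; python3 - <<'E'
from workcell import arm, vision, spotter
import cv2
print(arm.state())
for n in ("scene","side","wrist"):
    im,d=vision.get_image(n); cv2.imwrite(f"pics/{n}0.png",im[:,:,::-1])
    for t in ("mark_cross","tab","hub","read_key_top","mark_dot"):
        print(n,t,[(r["at"],round(r["p"],2)) for r in spotter.find_in(n,t)[:2]])
print(arm.state()["time_s"])
E
```

```text
{'time_s': 0.0, 'qpos': array([ 9.94974566e-01,  2.87200018e-01,  1.57818664e+00,  8.64567265e-06,
        1.27858901e+00, -1.50008625e-01]), 'joint_vel': array([ 0.00044629, -0.00162768,  0.00023402,  0.00119917, -0.00122896,
       -0.00130142]), 'joint_torque': array([ 1.63186050e-04, -4.05974579e+01, -2.92625159e+01, -1.16418973e-04,
        5.84057387e-03, -3.40946812e-06]), 'tool_pos': array([0.27846295, 0.61422666, 0.25491898]), 'tool_rot': array([-3.13923763e+00, -3.64313953e-04,  2.71577659e+00]), 'contact_force': array([0.73595663, 0.01213347, 0.94379078]), 'ft_torque': array([ 0.01042616, -0.01430512, -0.00571349]), 'width': 0.08525757932979401}
scene mark_cross [([217.8, 218.5], 0.54), ([227.9, 450.1], 0.43)]
scene tab [([219.1, 262.2], 0.61)]
scene hub [([229.7, 264.3], 0.82), ([218.4, 218.3], 0.72)]
scene read_key_top [([219.3, 220.1], 0.59), ([188.0, 269.3], 0.55)]
scene mark_dot [([253.5, 255.2], 0.51)]
side mark_cross [([184.1, 298.4], 0.46)]
side tab [([198.8, 276.3], 0.89)]
side hub [([196.3, 312.5], 0.23)]
side read_key_top [([217.0, 302.1], 0.54)]
side mark_dot [([196.7, 276.3], 0.66)]
wrist mark_cross []
wrist tab []
wrist hub []
wrist read_key_top []
wrist mark_dot []
0.9
```

View pics/scene0.png

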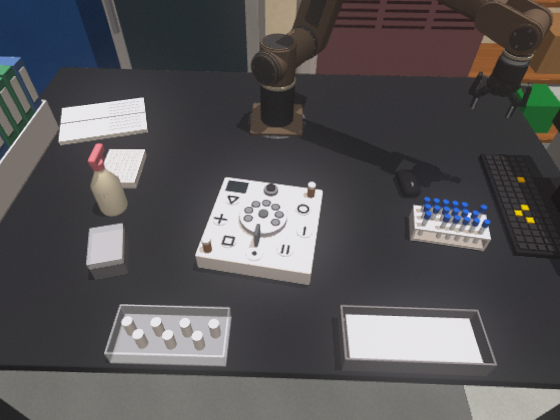

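View pics/side0.png

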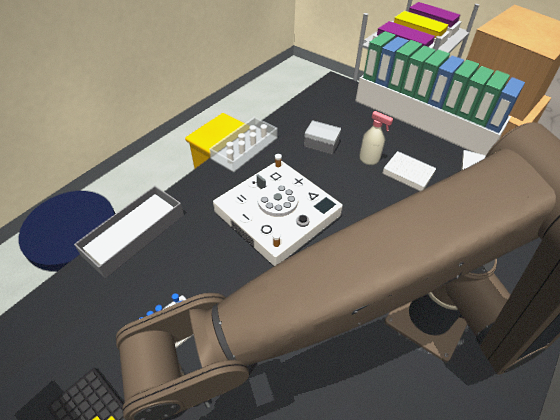

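```bash
python3 - <<'E'
import cv2
a=cv2.imread("pics/scene0.png")[150:280,180:340]; cv2.imwrite("pics/sc_c.png",cv2.resize(a,(800,600*1300//1200*0+ 590),interpolation=cv2.INTER_CUBIC))
a=cv2.imread("pics/side0.png")[150:260,220:380]; cv2.imwrite("pics/si_c.png",cv2.resize(a,(800,550),interpolation=cv2.INTER_CUBIC))
E
```

```text
(no output)
```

View pics/sc_c.png

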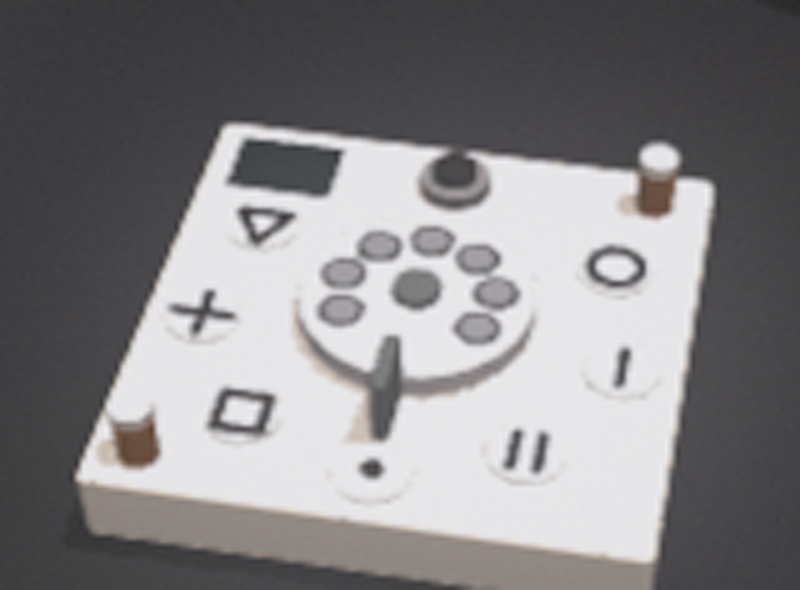

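View pics/si_c.png

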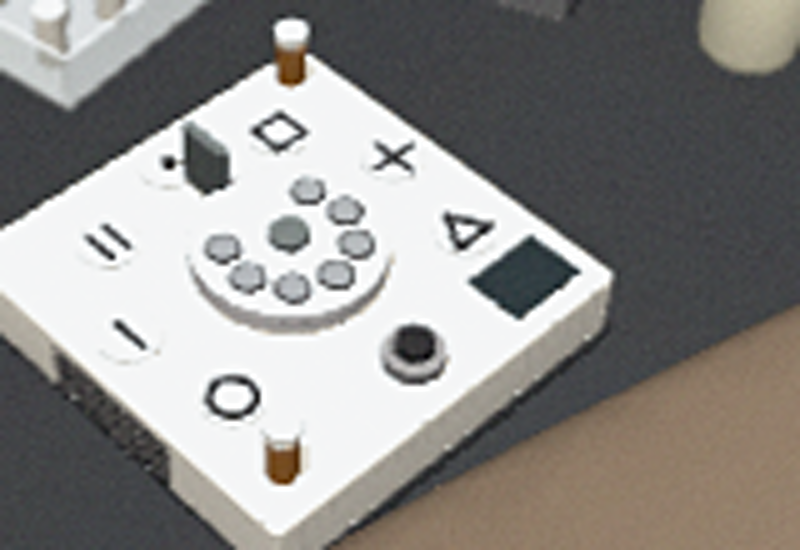

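The scene picture shows the tab at the dot (257, 235). The square and then the cross (220, 218) lie on the robot's right, so the cross should be at -80°. I'll fit the photometer's pose from the marks in both views.

```bash
cat > h.py <<'E'
import numpy as np, cv2
from workcell import arm, vision, spotter
from scipy.optimize import least_squares
def proj(ci,X):
    r,_=cv2.Rodrigues(np.array(ci["R"])); return cv2.projectPoints(np.array(X,float),r,np.array(ci["t"],float),np.array(ci["intrinsics"],float),np.array(ci["dist"],float))[0][:,0]
E
python3 - <<'E'
from h import *
names="triangle cross square dot bars bar ring key".split()
ang=np.deg2rad([-120,-80,-40,0,40,80,120])
L=[[.118*np.cos(a),.118*np.sin(a),.072] for a in ang]
sc=np.array([(264,225),(203,312),(241,411),(372,468),(526,451),(623,368),(616,267)],float)/[5,590/130]+[180,150]
si=np.array([(467,231),(393,157),(280,131),(169,163),(108,242),(130,336),(233,397)],float)/5+[220,150]
cs,cd=vision.camera_info("scene"),vision.camera_info("side")
L=np.array(L)
def W(p):
    c,s=np.cos(p[2]),np.sin(p[2]); 
    return np.c_[p[0]+c*L[:,0]-s*L[:,1],p[1]+s*L[:,0]+c*L[:,1],L[:,2]]
for tag,u in(("both",(1,1)),("scene",(1,0)),("side",(0,1))):
    f=lambda p:np.r_[u[0]*(proj(cs,W(p))-sc).ravel(),u[1]*(proj(cd,W(p))-si).ravel()]
    r=least_squares(f,[.65,0,0],x_scale=[.1,.1,.1]); print(tag,r.x.round(4),np.abs(r.fun).max().round(2))
    if tag=="both":
        p=r.x; print(W(p).round(3))
        k=p[:2]-.112*np.array([np.cos(p[2]),np.sin(p[2])]); print("key",k)
        for z in(.07,.09,.1): print(proj(cs,[[*k,z]]),proj(cd,[[*k,z]]))
print("key px obs",np.array([455,168])/[5,590/130]+[180,150],np.array([415,343])/5+[220,150])
E
```

```text
both [ 0.5598 -0.0231 -0.1502] 0.97
[[ 0.486 -0.115  0.072]
 [ 0.563 -0.141  0.072]
 [ 0.638 -0.112  0.072]
 [ 0.676 -0.041  0.072]
 [ 0.661  0.038  0.072]
 [ 0.597  0.089  0.072]
 [ 0.517  0.087  0.072]]
key [ 0.44907632 -0.00632944]
[[271.04428534 191.02823492]] [[302.39663025 221.80612635]]
[[271.07016326 186.15206594]] [[302.78990196 217.63324455]]
[[271.08333217 183.66881571]] [[302.99006421 215.5071427 ]]
scene [ 0.5612 -0.023  -0.151 ] 0.65
side [ 0.5582 -0.0226 -0.1496] 0.33
key px obs [271.         187.01694915] [303.  218.6]
```

Request:
carry_out(
  steps=[0,0,0.185,0,0,0,0,0,0,0.185,0,0,0,0,0,0,0.185,0,0,0,0,0,0,0.185,0,0,0,0,0,0,0.185,0,0,0,0,0,0,0.185,0,0,0,0,0,0,0.185,0,0,0,0,0,0,0,-4.25,3.52,0,0,0,0,0,-4.25,3.52,0,0,0,0,0,-4.25,3.52,0,0,0,0,0,-4.25,3.52,0,0,0,0,0,-4.25,3.52,0,0,0,0,0,-4.25,3.52,0,0,0,0,0,-4.25,3.52,0,0,0,0,0,-4.25,3.52,0,0,0,0,0,-4.25,3.52,0,0,0,0,0,-4.25,3.52,0,0,0,0,0,-4.25,3.52,0,0,0,0,0,-4.25,3.52,0,0,0,0,0,-4.25,3.52,0,0],
)

```text
time_s: 3.4
tool_pos: [0.6495, -0.0016, 0.2565]
tool_rot: [3.141, -0.0, 1.421]
contact_force: [0.2, 0.3, 0.1]
width: 0.0001
```

```bash
cat >> h.py <<'E'
from scipy.spatial.transform import Rotation as Ro
def wristproj(X,st):
    ci=vision.camera_info("wrist"); T=np.array(ci["T_tool_cam"])
    R=Ro.from_euler("xyz",st["tool_rot"]).as_matrix(); M=np.eye(4);M[:3,:3]=R;M[:3,3]=st["tool_pos"]
    C=np.linalg.inv(M@T); r,_=cv2.Rodrigues(C[:3,:3])
    return cv2.projectPoints(np.array(X,float),r,C[:3,3],np.array(ci["intrinsics"],float),np.array(ci["dist"],float))[0][:,0]
E
python3 - <<'E'
from h import *
st=arm.state(); im,d=vision.get_image("wrist"); b=im[:,:,::-1].copy()
h=np.array([.5598,-.0231]); y=-.1502
def P(r,a,z): return [h[0]+r*np.cos(y+a),h[1]+r*np.sin(y+a),z]
for X,c in ((P(0,0,.1),(0,0,255)),(P(.085,0,.125),(0,255,0)),(P(.118,0,.072),(255,0,0)),(P(.118,-.698,.072),(255,0,0)),(P(.118,-1.396,.072),(255,0,255)),(P(-.112,0,.09),(0,255,255))):
    p=wristproj([X],st)[0]; print(p)
    if abs(p).max()<2000: cv2.circle(b,tuple(int(v) for v in p),4,c,1)
cv2.imwrite("pics/w1.png",b)
E
```

```text
[195.47602903 227.27899472]
[280.34430146 237.12982666]
[310.58981209 217.78295679]
[285.10877552 279.11910591]
[227.03915696 308.78801832]
[ 89.486681   223.86995803]
```

View pics/w1.png

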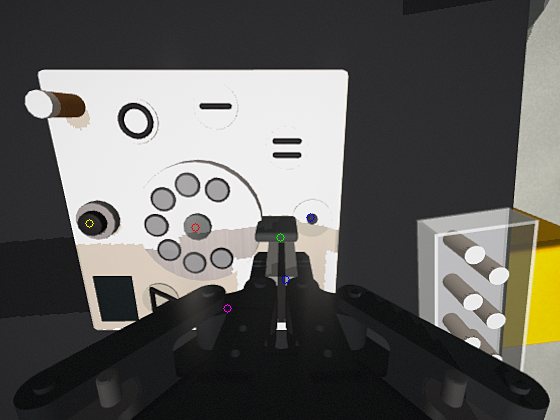

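Projections match the wrist view: hub (195, 227), dot (311, 218) and key (90, 223). I'll come down on the +y side of the tab.

Request:
carry_out(
  steps=[0,0,0,0,0,3.1,0,0,0,0,0,0,3.1,0,0,0,0,0,0,3.1,0,0,0,0,0,0,2.0,0,0,0,0,0,0,1.0,0,0,0,0,0,0,0,0],
)

```text
time_s: 4.2
tool_pos: [0.6487, 0.0002, 0.1331]
tool_rot: [-3.141, -0.0, 1.421]
contact_force: [0.2, -0.3, -0.7]
width: 0.0001
```

```bash
python3 - <<'E'
from h import *
st=arm.state(); print(st["tool_pos"],st["contact_force"])
im,d=vision.get_image("scene"); b=im[150:280,180:340,::-1].copy(); cv2.imwrite("pics/s2.png",cv2.resize(b,(800,590)))
E
```

```text
[6.48651659e-01 1.63466458e-04 1.33141332e-01] [ 0.24917232 -0.27895562 -0.68911851]
```

View pics/s2.png

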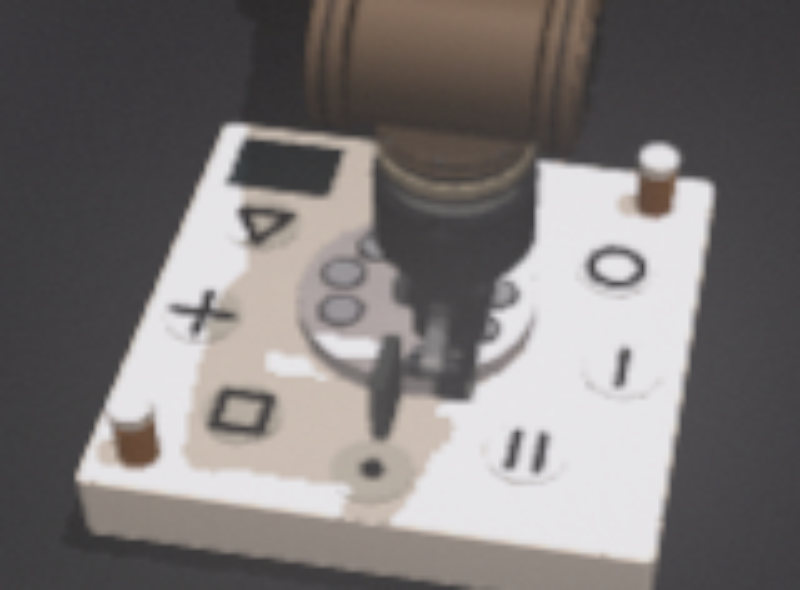

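Request:
carry_out(
  steps=[0,0,0,-0.5,0,0,0,0,0,0,-0.5,0,0,0,0,0,0,-0.5,0,0,0,0,0,0,-0.4,0,0,0,0,0,0.07,-0.6,0.1,0,0,0,0,0.07,-0.6,0.1,0,0,0,0,0.07,-0.6,0.1,0,0,0,0,0.07,-0.6,0.1,0,0],
)

```text
time_s: 5.25
tool_pos: [0.6449, -0.0392, 0.1332]
tool_rot: [3.141, -0.009, 1.137]
contact_force: [6.4, 11.7, -1.9]
width: 0.0001
```

```bash
cat >> h.py <<'E'
def loc(st):
    yaw=st["tool_rot"][2]; ph=yaw-np.pi/2
    d=np.array(st["tool_pos"][:2])-[.5598,-.0231]
    print("phi dev",round(ph+.1502,3),"r",round(d@[np.cos(ph),np.sin(ph)],4),"o",round(d@[-np.sin(ph),np.cos(ph)],4),"z",st["tool_pos"][2].round(4),"F",st["contact_force"].round(1),"t",st["time_s"])
E
python3 - <<'E'
from h import *
loc(arm.state())
im,d=vision.get_image("scene"); b=im[150:280,180:340,::-1].copy(); cv2.imwrite("pics/s3.png",cv2.resize(b,(800,590)))
E
```

```text
phi dev -0.284 r 0.0839 o 0.0212 z 0.1332 F [ 6.4 11.7 -1.9] t 5.25
```

View pics/s3.png

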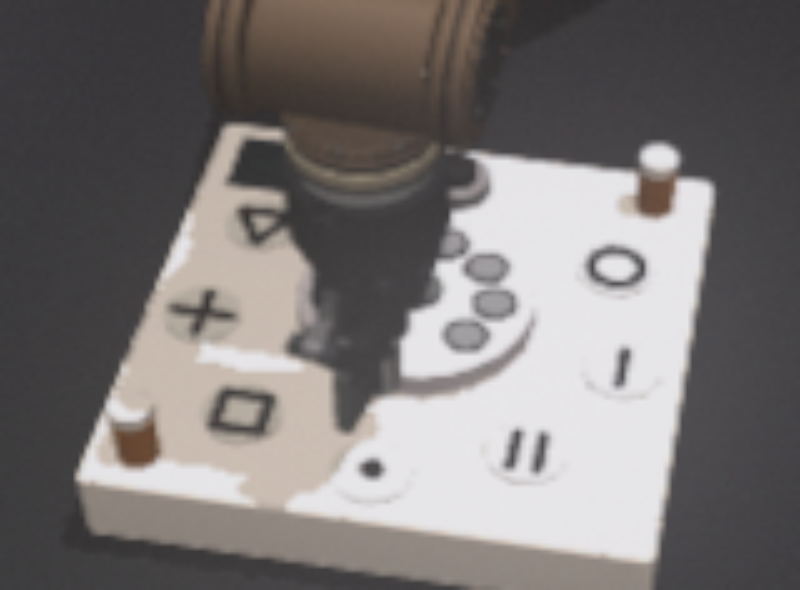

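Request:
carry_out(
  steps=[0,0,0.04,-0.34,0.06,0,0,0,0,0.04,-0.34,0.06,0,0,0,0,0.04,-0.34,0.06,0,0],
)

```text
time_s: 5.68
tool_pos: [0.6419, -0.0501, 0.1331]
tool_rot: [3.141, -0.007, 1.019]
contact_force: [4.4, 6.7, -2.7]
width: 0.0002
```

```bash
python3 -c "
from h import *
loc(arm.state())"
```

```text
phi dev -0.402 r 0.084 o 0.02 z 0.1331 F [ 4.4  6.7 -2.7] t 5.675
```

Request:
carry_out(
  steps=[0,0,0.05,-0.43,0.07,0,0,0,0,0.05,-0.43,0.07,0,0,0,0,0.05,-0.43,0.07,0,0,0,0,0.05,-0.43,0.07,0,0,0,0,0.05,-0.43,0.07,0,0,0,0,0.05,-0.43,0.07,0,0],
)

```text
time_s: 6.42
tool_pos: [0.6278, -0.0756, 0.1333]
tool_rot: [-3.142, -0.001, 0.719]
contact_force: [0.4, 1.5, -0.7]
width: -0.0
```

```bash
python3 - <<'E'
from h import *
loc(arm.state())
im,d=vision.get_image("scene"); b=im[150:280,180:340,::-1].copy(); cv2.imwrite("pics/s4.png",cv2.resize(b,(800,590)))
E
```

```text
phi dev -0.702 r 0.0843 o 0.0166 z 0.1333 F [ 0.4  1.5 -0.7] t 6.425
```

View pics/s4.png

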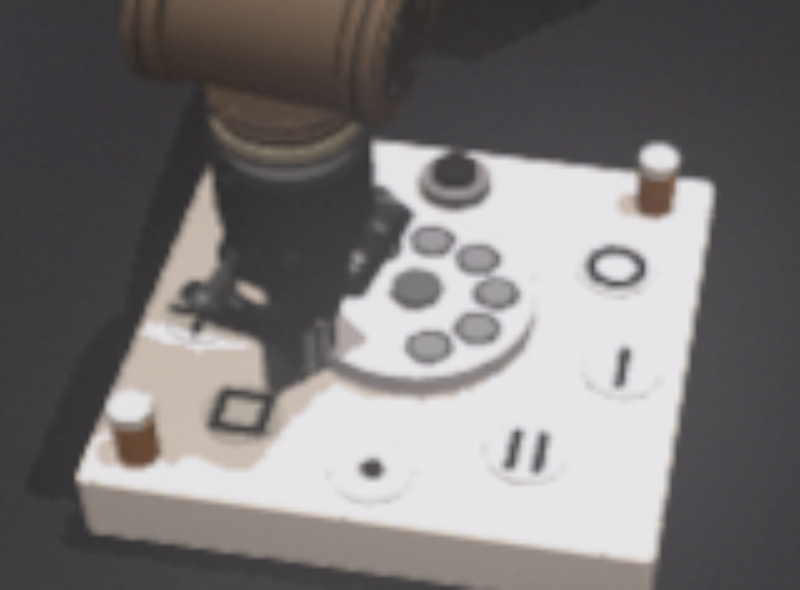

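Request:
carry_out(
  steps=[0,0,0.05,-0.43,0.07,0,0,0,0,0.05,-0.43,0.07,0,0,0,0,0.05,-0.43,0.07,0,0,0,0,0.05,-0.43,0.07,0,0,0,0,0.05,-0.43,0.07,0,0,0,0,0.05,-0.43,0.07,0,0,0,0,0.05,-0.43,0.07,0,0],
)

```text
time_s: 7.35
tool_pos: [0.6084, -0.0941, 0.1335]
tool_rot: [3.141, -0.01, 0.369]
contact_force: [8.1, 4.4, -4.8]
width: 0.0001
```

```bash
python3 -c "
from h import *
loc(arm.state())"
```

```text
phi dev -1.052 r 0.0837 o 0.0197 z 0.1335 F [ 8.1  4.4 -4.8] t 7.35
```

Request:
carry_out(
  steps=[0,0,0.04,-0.34,0.06,0,0,0,0,0.04,-0.34,0.06,0,0,0,0,0.04,-0.34,0.06,0,0,0,0,0.04,-0.34,0.06,0,0],
)

```text
time_s: 7.85
tool_pos: [0.5925, -0.1025, 0.1333]
tool_rot: [-3.142, 0.001, 0.209]
contact_force: [0.5, 0.4, 0.1]
width: -0.0006
```

```bash
python3 - <<'E'
from h import *
loc(arm.state())
im,d=vision.get_image("scene"); b=im[150:280,180:340,::-1].copy(); cv2.imwrite("pics/s5.png",cv2.resize(b,(800,590)))
E
```

```text
phi dev -1.212 r 0.0844 o 0.0156 z 0.1333 F [0.5 0.4 0.1] t 7.85
```

View pics/s5.png

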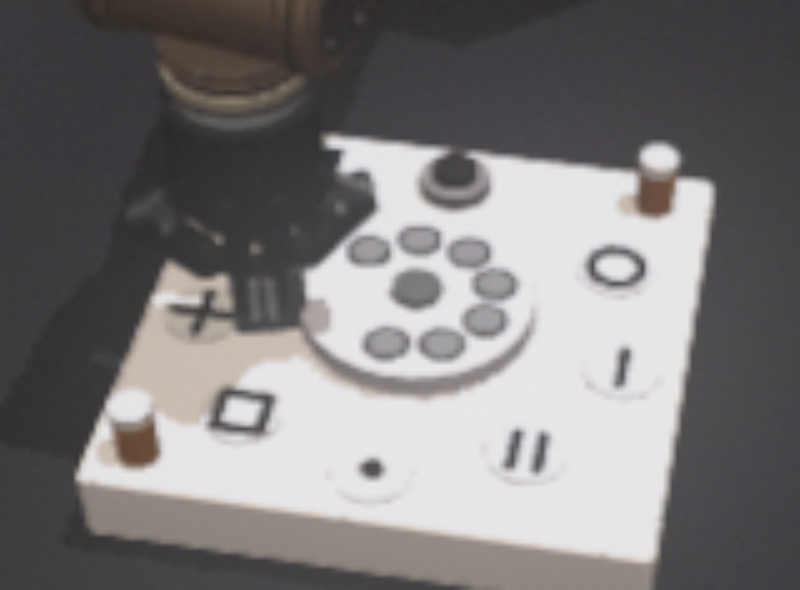

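The force has dropped to nothing, so the tab has fallen in. I'll back away, lift and look.

Request:
carry_out(
  steps=[0,0,0,1,0,0,0,0,0,0,1,0,0,0,0,0,0,0,0,-3,0,0,0,0,2,0,-4,0,0,0,0,3,0,-4,0,0,0,0,4,0,0,0,0,0,0,0,0,0,0],
)

```text
time_s: 8.78
tool_pos: [0.7028, -0.0785, 0.2434]
tool_rot: [3.141, -0.001, 0.212]
contact_force: [-0.7, 0.5, -0.5]
width: 0.0
```

```bash
python3 - <<'E'
from h import *
loc(arm.state())
im,d=vision.get_image("scene"); b=im[150:280,180:340,::-1].copy(); cv2.imwrite("pics/s6.png",cv2.resize(b,(800,590)))
im,d=vision.get_image("side"); b=im[150:260,220:380,::-1].copy(); cv2.imwrite("pics/d6.png",cv2.resize(b,(800,550)))
h=np.array([.5598,-.0231])
for n in("scene","side"):
  for a in(-1.3,-1.396,-1.49):
    X=[[h[0]+r*np.cos(a-.1502),h[1]+r*np.sin(a-.1502),.125] for r in(.06,.1)]
    print(n,a,((proj(vision.camera_info(n),X)-([180,150] if n=="scene" else [220,150]))*([5,590/130] if n=="scene" else [5,5])).round(0).tolist())
E
```

```text
phi dev -1.208 r 0.0843 o 0.1281 z 0.2434 F [-0.7  0.5 -0.5] t 8.775
scene -1.3 [[303.0, 259.0], [227.0, 263.0]]
scene -1.396 [[304.0, 252.0], [228.0, 251.0]]
scene -1.49 [[305.0, 245.0], [230.0, 239.0]]
side -1.3 [[338.0, 144.0], [369.0, 107.0]]
side -1.396 [[345.0, 147.0], [381.0, 113.0]]
side -1.49 [[352.0, 151.0], [393.0, 119.0]]
```

View pics/s6.png

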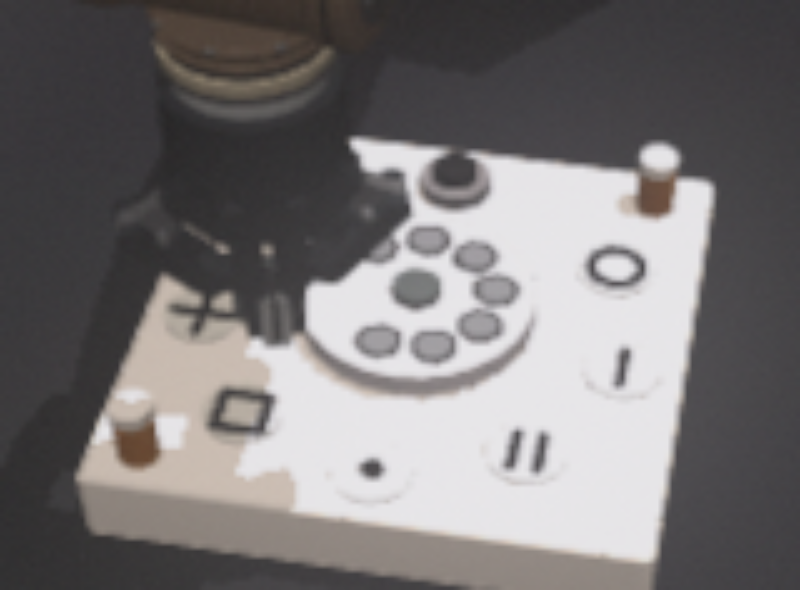

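View pics/d6.png

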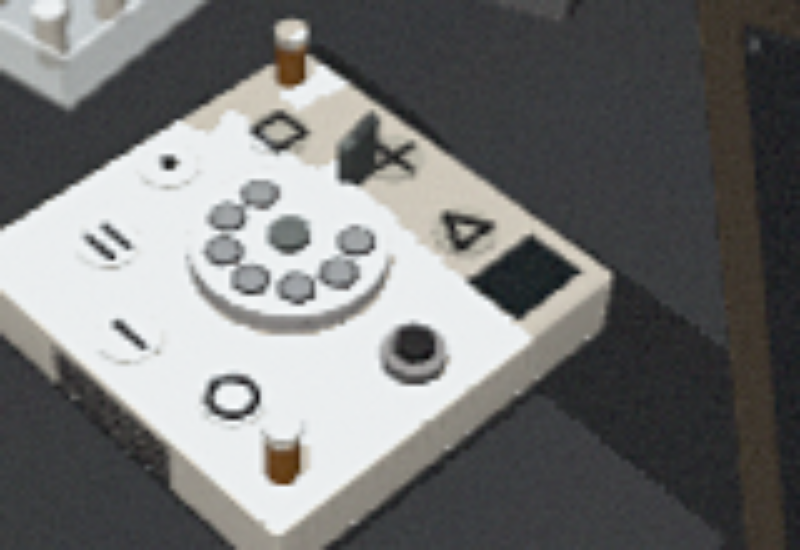

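Side view: the tab's top edge runs (345,147)→(375,112), about where -1.39 rad predicts, so it's at the cross. Next I move over the key.

Request:
carry_out(
  steps=[0,0,0,-3.88,-2.07,0,0,0,0,0,-3.88,-2.07,0,0,0,0,0,-3.88,-2.07,0,0,0,0,0,-3.88,-2.07,0,0,0,0,0,-3.88,-2.07,0,0,0,0,0,-3.88,-2.07,0,0,0,0,0,0,0,0,0],
)

```text
time_s: 9.75
tool_pos: [0.4438, -0.0056, 0.2421]
tool_rot: [-3.141, 0.002, 0.211]
contact_force: [0.7, -0.1, 0.1]
width: 0.0002
```

```bash
python3 - <<'E'
from h import *
st=arm.state();loc(st);print(st["tool_pos"])
im,d=vision.get_image("wrist"); b=im[:,:,::-1].copy()
h=np.array([.5598,-.0231])
print("key,hub,tabtop,pointer",wristproj([[.4491,-.0063,.09],[*h,.1]]+[[h[0]+r*np.cos(-1.546),h[1]+r*np.sin(-1.546),z] for r,z in((.085,.125),(.118,.072))],st).round(0).tolist())
cv2.imwrite("pics/w7.png",b)
im,d=vision.get_image("scene"); b=im[150:280,180:340,::-1].copy(); cv2.imwrite("pics/s7.png",cv2.resize(b,(800,590)))
im,d=vision.get_image("side"); b=im[150:260,220:380,::-1].copy(); cv2.imwrite("pics/d7.png",cv2.resize(b,(800,550)))
E
```

```text
phi dev -1.21 r -0.0414 o -0.1097 z 0.2421 F [ 0.7 -0.1  0.1] t 9.75
[ 0.44382732 -0.00563125  0.24213012]
key,hub,tabtop,pointer [[283.0, 190.0], [332.0, 68.0], [448.0, 85.0], [451.0, 98.0]]
```

View pics/w7.png

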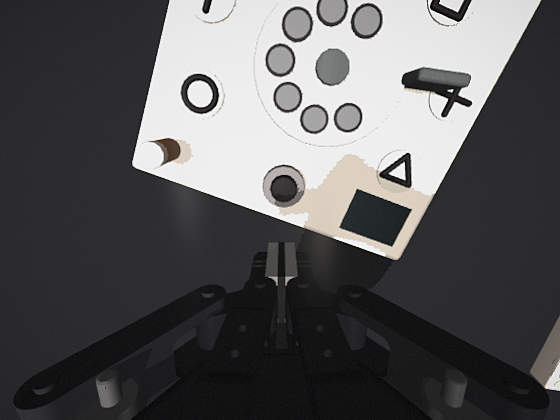

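View pics/s7.png

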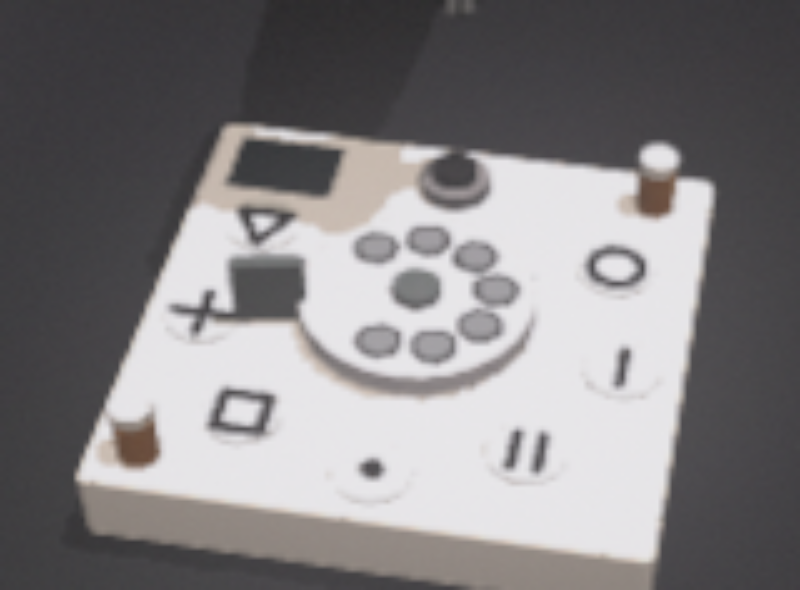

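View pics/d7.png

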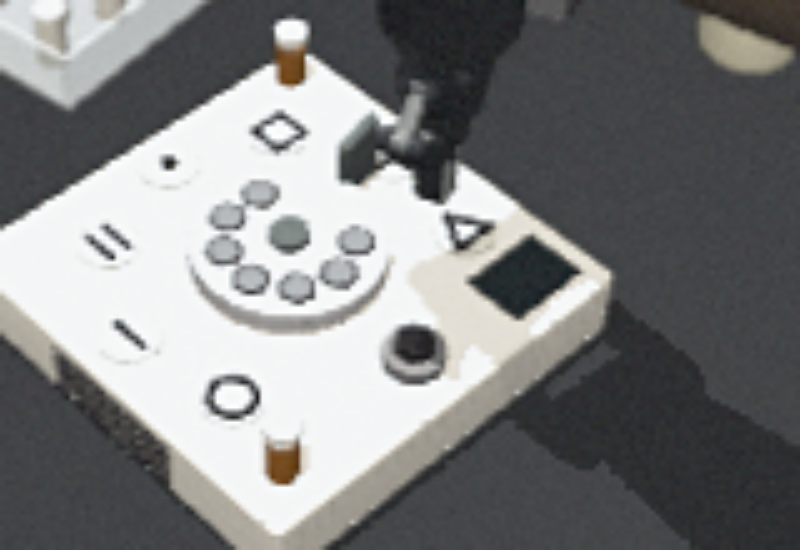

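Now I measure the turret angle properly, from the windows and the tab in the initial and current pictures.

```bash
python3 - <<'E'
from h import *
S=[5,590/130]
sc0=np.array([(341,310),(343,272),(380,246),(432,241),(479,259),(496,293),(477,328)])/S+[180,150]
sc7=np.array([(377,247),(428,240),(474,256),(495,290),(480,325),(432,345),(378,341)])/S+[180,150]
si0=np.array([(308,190),(346,210),(357,243),(337,275),(293,289),(247,276),(222,248)])/5+[220,150]
si7=np.array([(356,240),(340,271),(296,287),(249,278),(224,250),(227,216),(260,193)])/5+[220,150]
from scipy.optimize import linear_sum_assignment as lsa
for n,a,b in(("scene",sc0,sc7),("side",si0,si7)):
    ci=vision.camera_info(n); R=np.array(ci["R"]);t=np.array(ci["t"]); C=-R.T@t
    for tag,px in(("0",a),("7",b)):
        u=cv2.undistortPoints(px.reshape(-1,1,2).astype(float),np.array(ci["intrinsics"],float),np.array(ci["dist"],float))[:,0]
        d=np.c_[u,np.ones(len(u))]@R; X=C+d*((.092-C[2])/d[:,2])[:,None]
        v=X[:,:2]-[.5598,-.0231]; g=np.rad2deg(np.arctan2(v[:,1],v[:,0])+.1502); print(n,tag,np.sort(g%360).round(1),np.hypot(*v.T).round(3))
# direct tab from wrist7: top-face ends
E
python3 - <<'E'
import cv2
a=cv2.imread("pics/w7.png")[40:140,360:500]; cv2.imwrite("pics/w7c.png",cv2.resize(a,(770,550),interpolation=cv2.INTER_CUBIC))
E
```

```text
scene 0 [ 58.3  98.2 138.  179.9 220.7 260.6 301.6] [0.044 0.043 0.042 0.041 0.042 0.043 0.044]
scene 7 [ 21.8  62.1 101.4 143.  183.1 223.2 343.5] [0.042 0.042 0.042 0.042 0.043 0.043 0.044]
side 0 [ 60.6  99.5 140.6 180.1 220.4 259.7 299.8] [0.044 0.044 0.044 0.044 0.044 0.043 0.043]
side 7 [ 22.6  63.2 102.2 143.2 185.  223.7 342.3] [0.043 0.043 0.043 0.043 0.042 0.043 0.043]
```

View pics/w7c.png

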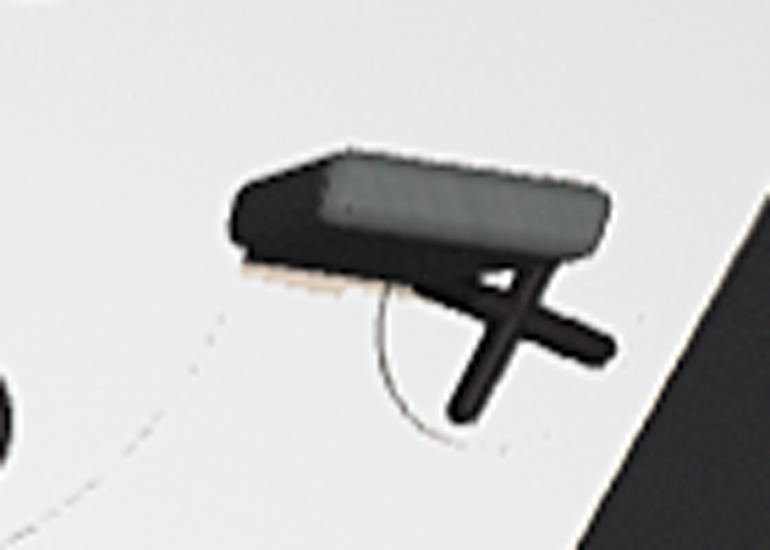

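The windows give -1.347 rad, 0.049 short of the mark and within its resting tolerance, so it's clicked in at the cross. I'll line up over the key and read its top height from depth.

Request:
carry_out(
  steps=[0,0,0,0.6,0.2,2.0,0,0,0,0,0,0,2.0,0,0,0,0,0,0,0,0],
)

```text
time_s: 10.28
tool_pos: [0.4531, -0.0073, 0.2016]
tool_rot: [-3.14, 0.004, 0.21]
contact_force: [-0.3, -0.8, -0.6]
width: -0.0
```

```bash
python3 - <<'E'
from h import *
st=arm.state();print(st["tool_pos"],st["tool_rot"],st["contact_force"])
im,d=vision.get_image("wrist"); cv2.imwrite("pics/w8.png",im[:,:,::-1])
ci=vision.camera_info("wrist"); T=np.array(ci["T_tool_cam"]);M=np.eye(4);M[:3,:3]=Ro.from_euler("xyz",st["tool_rot"]).as_matrix();M[:3,3]=st["tool_pos"]
v,u=np.mgrid[0:420,0:560]; k=d>0
n=cv2.undistortPoints(np.c_[u[k],v[k]].astype(float).reshape(-1,1,2),np.array(ci["intrinsics"],float),np.array(ci["dist"],float))[:,0]
P=np.c_[n,np.ones(len(n))]*d[k][:,None]; W=(M@T@np.c_[P,np.ones(len(P))].T).T[:,:3]
c=im[k].astype(int).sum(1)
m=(np.hypot(W[:,0]-.449,W[:,1]+.006)<.025)&(W[:,2]<.12)
print("z hist",np.histogram(W[m,2],bins=np.arange(.066,.112,.002)))
zt=np.percentile(W[m,2],95); q=m&(W[:,2]>zt-.003); print("top",zt,W[q].mean(0),W[q].min(0),W[q].max(0))
E
```

```text
[ 0.45305228 -0.00734977  0.20163735] [-3.1398413   0.00382423  0.21034129] [-0.32664539 -0.779853   -0.6304908 ]
z hist (array([  0,  12, 460,  74,  21,  21,  25,  79, 835,  97,  16,  30,  87,
       563,  62,   0,   0,   0,   0,   0,   0,   0]), array([0.066, 0.068, 0.07 , 0.072, 0.074, 0.076, 0.078, 0.08 , 0.082,
       0.084, 0.086, 0.088, 0.09 , 0.092, 0.094, 0.096, 0.098, 0.1  ,
       0.102, 0.104, 0.106, 0.108, 0.11 ]))
top 0.09371803962991422 [ 0.45072562 -0.00676556  0.0929949 ] [ 0.43790389 -0.01925351  0.0907231 ] [0.46281507 0.00549341 0.09515062]
```

View pics/w8.png

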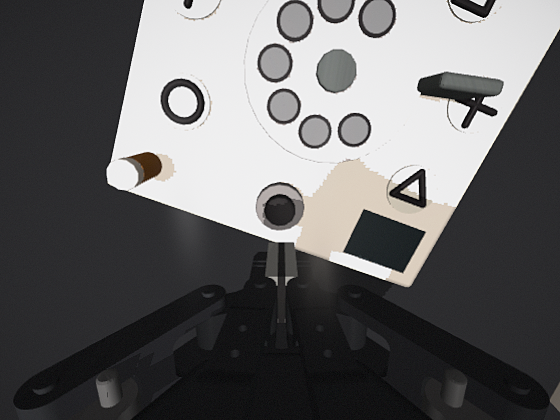

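Key top is at (0.451, -0.007, 0.093) and its housing at 0.083. I'll descend to just above it.

Request:
carry_out(
  steps=[0,0,0,-0.2,0,3,0,0,0,0,0,0,3,0,0,0,0,0,0,1.5,0,0,0,0,0,0,0.4,0,0,0,0,0,0,0,0],
)

```text
time_s: 10.95
tool_pos: [0.4521, -0.0078, 0.1252]
tool_rot: [3.141, -0.001, 0.211]
contact_force: [-0.4, -0.6, 0.9]
width: -0.0002
```

Request:
carry_out(
  steps=[0,0,0,0,0,0.3,0,0,0,0,0,0,0.3,0,0,0,0,0,0,0.2,0,0,0,0,0,0,0,0],
)

```text
time_s: 11.45
tool_pos: [0.4515, -0.0076, 0.1165]
tool_rot: [3.141, -0.0, 0.211]
contact_force: [-0.4, 1.0, 1.5]
width: 0.0001
```

Request:
carry_out(
  steps=[0,0,0,0,0,0.2,0,0,0,0,0,0,0.2,0,0,0,0,0,0,0,0],
)

```text
time_s: 11.82
tool_pos: [0.4515, -0.0076, 0.1125]
tool_rot: [3.141, -0.0, 0.211]
contact_force: [-0.8, -0.7, 2.7]
width: 0.0001
```

Request:
carry_out(
  steps=[0,0,0,0,0,0.2,0,0,0,0,0,0,0,0],
)

```text
time_s: 12.08
tool_pos: [0.4516, -0.0076, 0.111]
tool_rot: [3.142, 0.0, 0.211]
contact_force: [-1.7, 1.1, 6.5]
width: -0.0
```

Request:
carry_out(
  steps=[0,0,0,0,0,0.2,0,0,0,0,0,0,0.1,0,0,0,0,0,0,0,0],
)

```text
time_s: 12.45
tool_pos: [0.4518, -0.0076, 0.1106]
tool_rot: [-3.141, 0.002, 0.211]
contact_force: [-9.4, 2.1, 22.9]
width: -0.0006
```

The key is firmly bottomed: 22.9 N with no further travel. I'll lift straight off and check.

Request:
carry_out(
  steps=[0,0,0,0,0,-0.5,0,0,0,0,0,0,-1,0,0,0,0,0,0,-2,0,0,0,0,0,0,-4,0,0,0,0,0,0,-5,0,0,0,0,0,0,0,0,0,0,0,0,0,0,0],
)

```text
time_s: 13.32
tool_pos: [0.4508, -0.0075, 0.2316]
tool_rot: [-3.141, 0.001, 0.211]
contact_force: [0.0, -0.9, -0.6]
width: -0.0003
```

```bash
python3 - <<'E'
from h import *
st=arm.state();print(st["tool_pos"],st["tool_rot"],st["contact_force"],st["time_s"])
im,d=vision.get_image("wrist"); 
ci=vision.camera_info("wrist"); T=np.array(ci["T_tool_cam"]);M=np.eye(4);M[:3,:3]=Ro.from_euler("xyz",st["tool_rot"]).as_matrix();M[:3,3]=st["tool_pos"]
v,u=np.mgrid[0:420,0:560]; k=d>0
n=cv2.undistortPoints(np.c_[u[k],v[k]].astype(float).reshape(-1,1,2),np.array(ci["intrinsics"],float),np.array(ci["dist"],float))[:,0]
P=np.c_[n,np.ones(len(n))]*d[k][:,None]; W=(M@T@np.c_[P,np.ones(len(P))].T).T[:,:3]
m=(np.hypot(W[:,0]-.449,W[:,1]+.006)<.025)&(W[:,2]<.12)
print("top",np.percentile(W[m,2],95), "deck",np.percentile(W[m,2],10))
a=cv2.resize(im[:,:,::-1],(400,300))
s,_=vision.get_image("scene"); s2,_=vision.get_image("side")
b=cv2.resize(s[150:280,180:340,::-1],(400,300)); c=cv2.resize(s2[150:260,220:380,::-1],(400,300)); e=cv2.resize(s[:,:,::-1],(400,300))
cv2.imwrite("pics/fin.png",np.vstack([np.hstack([a,b]),np.hstack([c,e])]))
E
```

```text
[ 0.4508311  -0.00746127  0.23158417] [-3.14114656e+00  9.32532974e-04  2.10760025e-01] [ 0.04377977 -0.91860859 -0.60760527] 13.325
top 0.09369115574892686 deck 0.0710914012712594
```

View pics/fin.png

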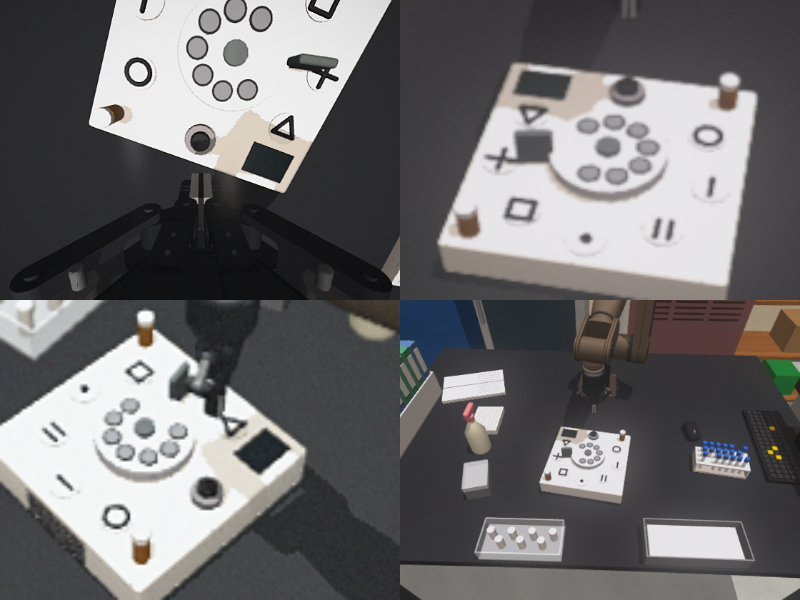

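The key is back up (top at 0.0937, as before), the tab is still at the cross, and the vials and other things look unmoved. Handing in.

```bash
python3 -c "
from workcell import arm
print(arm.finish_job())"
```

```text
the job is handed in; nothing more can be done
None
```

The turret is clicked in at the cross, and I then pressed the read key right down and let it come back up. I handed the job in at about 13.5 s of the 45 s.

- **Turret:** I pushed the tab with the closed fingertip from the dot past the square to the cross, two clicks clockwise. The push force I read reached about 13 N, above the 4–7 N a click needs. The windows put the turret at about -1.35 rad, 0.05 short of the cross at -1.396 and inside its 0.08 resting tolerance.
- **Read key:** I pressed it only after the turret check, until it stopped moving. The force was 6.5 N at about full travel, and the last millimetres I commanded took it to about 23 N, more than was needed. After I lifted off, its top read 93.7 mm, the same as before the press.
- **Everything else:** the final pictures show the tab still at the cross and the vials and other objects where they stood. The gripper is clear, about 110 mm above the key. No check failed.

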